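Sort core-box slides through a go-gauge

TASK

Only one of the two aluminium slides fits the steel gauge: find it by trying them from the flared side, each lying flat. Push the one that fits into the tunnel, take it again by the end that comes out and draw it right through, then lay it flat in the slatted wooden crate; lay the other flat in the steel scrap pan. Leave everything else on the bench where it is.

Things in the scene. Friction and masses are not known exactly. Their poses are not given: they have to be found in the camera images.
- slide_1: one of two loose aluminium core-box slides, plain bars 130 long (x), 28 high (z), 0.26 kg: one is 24 wide (y) and fits the gauge, the other 30 wide and does not; which is which is for the gauge to show. Ends alike, a dark dimple on top 15 from each. Starts lying on the bench at the right, roughly along world y. Origin at its centre, 14 above its underside.
- slide_2: one of two loose aluminium core-box slides, plain bars 130 long (x), 28 high (z), 0.26 kg: one is 24 wide (y) and fits the gauge, the other 30 wide and does not; which is which is for the gauge to show. Ends alike, a dark dimple on top 15 from each. Starts lying on the bench at the right, roughly along world y. Origin at its centre, 14 above its underside.
- gauge: fixed steel go-gauge: base plate 320 (x) x 100 (y) x 12 thick; across its middle a bridge 30 (x) x 79 (y), top 57 above the bench, with a tunnel along x through it, closed above. A bar lies on the plate on either side of the bridge. Origin at the base's underside, under the tunnel's middle; +x points the way the bar passes, roughly to the robot's left (world +y).
- tunnel_in (a point): entry of the gauge's tunnel (at the gauge's x = -15, the robot's right), on its floor, which is the plate's top. The tunnel is 27.5 wide, 31 high; on this side two flared cheeks lead in from about 40 wide, beginning 13 before this point.
- tunnel_out (a point): far end of the tunnel (at the gauge's x = +15), on its floor; no flare on this side.
- crate: fixed shallow slatted wooden crate for good slides, 130 (x) x 180 (y) x 36 high outside, walls and floor 6 thick. Origin at the underside's centre. At the robot's left, nearer or farther than the pan.
- pan: fixed sheet-steel scrap pan with a wire handle at each end, 130 (x) x 180 (y) x 36 high, walls and floor 4 thick, handles to 108 from the centre along y. Origin at the underside's centre. At the robot's left, nearer or farther than the crate.
- bell: Bystander: small brass hand bell, 84 high, 84 across its mouth; origin under its centre
- shell_block: Bystander: white pattern block 110 x 130 x 31 with a blue top bearing a scallop shell; origin under its centre
- brush: Bystander: bench brush lying at the right; origin under its middle
- tin: Bystander: open aluminium pot 72 across, 70 high, at the left; origin under its centre
- rosette: Bystander: round copper ornament, 80 across, 17 high, lying before the robot; origin under its centre
- weight: Bystander: plain steel cylinder, 40 across, 35 high; origin under its centre
Not all that is in view belongs to the job. Leave any turquoise or yellow look-alike of the slide_2 alone.

How it is judged:
By the outcome, as a careful person would: the job done as asked, in the order asked, and still so for the second after the job is handed in, with the robot touching nothing.
It also fails if it takes over 72 s, if anything falls off the work surface, if the arm or the gripper's body presses on something with over 40 N, if the wrist force passes 120 N, or if a joint passes its speed limit or range.

ROBOT

A 7-joint arm with a two-finger parallel gripper is mounted at the origin on the work surface. World frame = base frame: x ahead of the robot, y to its left, z up, the work surface at z = 0. Lengths are in m, angles in rad, forces in N, time in s.
With the tool pointing down it reaches from about 0.4 to 0.9 m from the base axis. Payload 5.5 kg.
Tool frame: the origin (TCP) lies between the finger pads; the fingertips stand 25 mm ahead of it and the grasp point (between the pads) lies 6 mm ahead of it; x points along the fingers, y is the direction in which the jaws open and shut, and the axes are right-handed (so a half turn about x gives the same grasp; the last joint's range is limited). The gripper opens to 85 mm and grips with 20 to 120 N. Pads are 22 mm wide; open, the fingers measure 114 mm over their backs; the gripper's body (76 mm by 85 mm) begins 54 mm behind the grasp point. The pads swing forward as they close: fully open they stand 13 mm farther back than shut.
Start: joints at [-0.99, 0.501, -0.427, 1.55, 0.221, 1.138, -0.21], TCP at [0.203, 0.617, 0.218] pointing down, gripper open.
Joint ranges: [-2.88, 2.88], [-0.31, 2.03], [-1.54, 1.56], [0.2, 2.42], [-1.41, 4.55], [0.19, 2.02], [-2.57, 2.57]. Speed limits (rad/s): [2.57, 2.57, 3.14, 3.14, 3.14, 3.14, 3.14].

INTERFACE

Orientations are given as a unit quaternion [x, y, z, w].
In Python, from workcell import bot, capture gives the robot as it stands. Calls block until the motion is done:
- bot.move_ptp(position, orientation): joint-space move of the TCP to a pose.
- bot.line_to(position, attitude=None, v=0.15, until_force=None): straight line of the TCP; attitude=None keeps the orientation; v is the mean speed in m/s. With until_force (N) it stops when the force on the tool has changed by that much, and returns True; else False.
- bot.set_joints(angles): joint-space move.
- bot.ungrasp() and bot.close(newtons=None): open the fingers fully, or close them until they stop; newtons is the grip in N (None keeps the last).
- bot.sleep(seconds).
- bot.inverse_kinematics(position, orientation): joint angles nearest the present ones, or None.
- bot.read_state(): the state.
- capture(name): name is "side" or "top"; returns a dict with "img" (400x640x3 uint8, red, green, blue), "camera_matrix" (3x3 intrinsics, pixels), "rvec" (rotation vector, rad) and "tvec" (3), from world to camera coordinates, as OpenCV has them. Camera axes: x right, y down, z forward; pixel columns grow to the right and rows downward; lengths in m; the calibration is good to about 2 mm. A picture is of the moment at which its call begins. There is no depth.
A pose or a line that the arm cannot do raises bot.MotionError and nothing moves.
- bot.sign_off(): hands the job in, once; it reports no verdict.
The state is a dict: "time": time; "q": joint angles; "qvel": joint speeds; "joint_efforts": joint torques, N m; "position": TCP position; "tool_rot": TCP orientation; "wrist_force": force on the tool from outside, world axes, zero at the start; "torque": the same for the moment, N m; "grip_width": finger opening in m.
Only numpy, scipy, OpenCV 4.12 (cv2) and the standard library are available. Lean on these libraries where they do the work, as an engineer would, in place of code of your own. Each camera call takes 0.05 s, during which the arm holds its last target. There are 200 camera calls.

## Working session

There is one attempt and no reset: what is moved stays moved. The work goes in short steps, each a Python script; the robot and the scene stay as the last script left them, time stands still between calls to the robot, and variables do not carry over. Pictures are saved under pics/ and viewed, about 8 in all and at most 12, crops included, and the job is handed in when it is done.

```bash
ls; mkdir -p pics
python3 - <<'E'
from workcell import bot, capture
import cv2,json,numpy as np
for n in("top","side"):
    c=capture(n); cv2.imwrite(f"pics/{n}0.png",c["img"][:,:,::-1])
    print(n,c["camera_matrix"],c["rvec"],c["tvec"])
    R=cv2.Rodrigues(np.array(c["rvec"],float))[0]; print(-R.T@np.array(c["tvec"]).ravel(), R[2])
print(bot.read_state())
E
```

```text
pics
top [[382.49149335   0.         315.8290392 ]
 [  0.         382.49149335 204.75963717]
 [  0.           0.           1.        ]] [ 2.18354349 -2.19739941  0.08666191] [0.02291762 0.49086925 1.24665543]
[0.40309778 0.03201019 1.27754262] [ 0.06956513 -0.00965293 -0.99753071]
side [[439.19301131   0.         329.4512266 ]
 [  0.         439.19301131 208.49510166]
 [  0.           0.           1.        ]] [ 2.33023431 -0.27744892  0.13236786] [-0.47248257  0.12858521  1.21441183]
[ 0.2617763  -0.86823649  0.94456794] [ 0.17903282  0.6937457  -0.69761318]
{'time': 0.1, 'q': array([-0.98983138,  0.50175288, -0.42681702,  1.55132436,  0.22084121,
        1.13831368, -0.210302  ]), 'qvel': array([-0.00220168, -0.00278645, -0.00032695, -0.00289566,  0.00050018,
        0.00020452,  0.00077428]), 'joint_efforts': array([-1.18887832e-02, -5.70805085e+01, -5.83911672e+00, -2.81746101e+01,
        1.05276678e-02,  5.34081817e-03,  1.72088392e-05]), 'position': array([0.20293399, 0.61683675, 0.21657347]), 'tool_rot': array([ 0.1112468 ,  0.69831101, -0.11245538,  0.69809718]), 'wrist_force': array([-0.30856641, -0.4987198 , -0.68941572]), 'torque': array([-0.01544304,  0.00565488,  0.03385684]), 'grip_width': 0.0856928533258913}
```

View pics/top0.png

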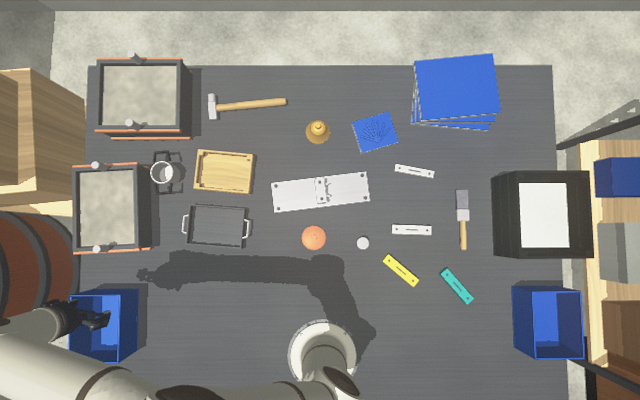

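View pics/side0.png

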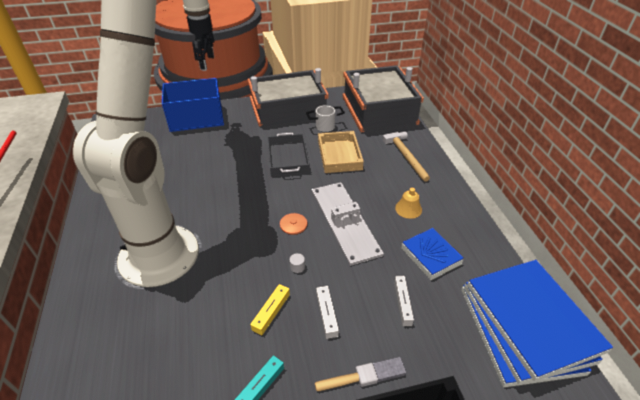

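The top view has its up direction along +x and its left along +y. The slides are at about (414,171) and (412,230), the gauge is at (321,192), the crate at (224,171) and the pan at (217,226). I'll enlarge for pixel readings.

Run:
```python
import cv2
t=cv2.imread("pics/top0.png"); s=cv2.imread("pics/side0.png")
cv2.imwrite("pics/c1.png",cv2.resize(t[145:245,260:440],None,fx=4.4,fy=4.4,interpolation=cv2.INTER_CUBIC))
cv2.imwrite("pics/c2.png",cv2.resize(s[170:345,300:420],None,fx=3.4,fy=3.4,interpolation=cv2.INTER_CUBIC))
a=cv2.resize(t[140:255,180:262],None,fx=4.8,fy=4.8,interpolation=cv2.INTER_CUBIC)
b=cv2.resize(s[125:185,260:370],None,fx=3.6,fy=3.6,interpolation=cv2.INTER_CUBIC)
b=cv2.copyMakeBorder(b,0,a.shape[0]-b.shape[0],0,0,cv2.BORDER_CONSTANT)
cv2.imwrite("pics/c3.png",cv2.hconcat([a,b]))
print(a.shape)
```

```text
(552, 394, 3)
```

View pics/c1.png

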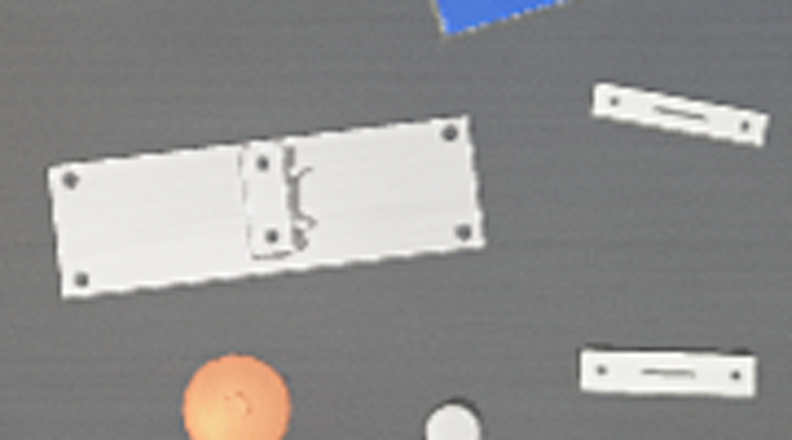

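View pics/c2.png

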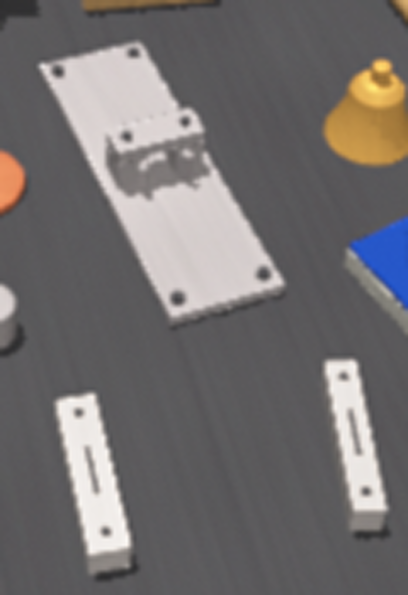

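View pics/c3.png

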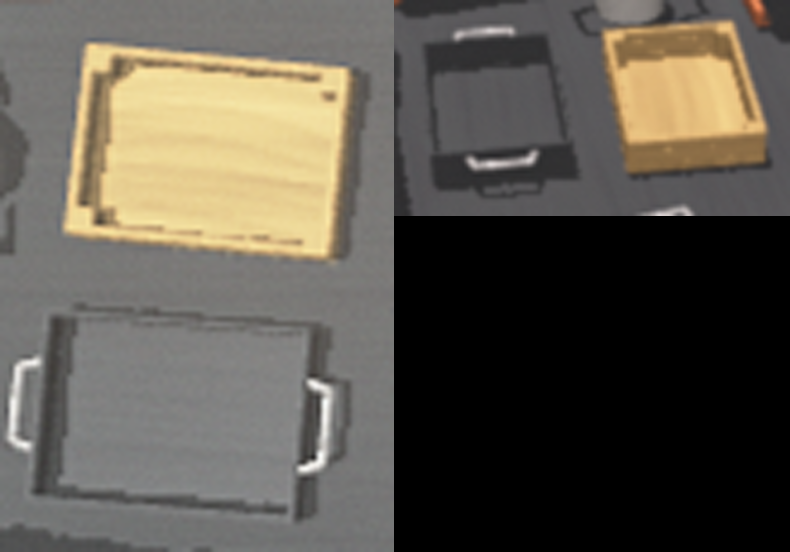

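Both slides show clear dimples in both views: far at crop (615,101)/(745,126), near at (601,370)/(735,375). The gauge's screw holes and the box rims are clear too, so I can triangulate.

Run:
```python
from workcell import bot, capture
import cv2,numpy as np
T=capture("top");S=capture("side")
def P(c): return np.array(c["camera_matrix"]),cv2.Rodrigues(np.array(c["rvec"],float))[0],np.array(c["tvec"],float).reshape(3,1)
def und(c,p): return p
def tri(a,b):
    m=[]
    for c in(T,S):
        K,R,t=P(c); m.append(K@np.hstack([R,t]))
    X=cv2.triangulatePoints(m[0],m[1],np.array(a,float).T,np.array(b,float).T); return (X[:3]/X[3]).T
def atz(c,p,z):
    K,R,t=P(c); C=-R.T@t; d=R.T@np.linalg.inv(K)@np.array([p[0],p[1],1.]); return C.ravel()+d*(z-C[2,0])/d[2]
f=lambda L,s,o:[((x+.5)/s-.5+o[0],(y+.5)/s-.5+o[1]) for x,y in L]
g=dict(A=([(615,101),(745,126)],[(344,376),(366,491)],.028),
B=([(601,370),(735,375)],[(79,412),(106,532)],.028),
G=([(70,180),(450,133),(464,232),(82,280)],[(134,53),(264,274),(178,298),(57,71)],.012),
Br=([(263,163),(272,236)],[(185,121),(126,136)],.057))
for k,(a,b,z) in g.items():
    a=f(a,4.4,(260,145));b=f(b,3.4,(300,170));print(k,tri(a,b).round(4).tolist())
    print("  top",[atz(T,p,z).round(4)[:2].tolist() for p in a]);print("  side",[atz(S,p,z).round(4)[:2].tolist() for p in b])
a=f([(65,233),(87,43),(353,66),(332,260)],4.8,(180,140));b=f([(603-394,30),(733-394,22),(767-394,130),(627-394,142)],3.6,(260,125))
print("crate",tri(a,b).round(4).tolist());print([atz(T,p,.036).round(4)[:2].tolist() for p in a],[atz(S,p,.036).round(4)[:2].tolist() for p in b])
a=f([(33,495),(50,315),(313,322),(295,518)],4.8,(180,140));b=f([(427-394,43),(548-394,34),(577-394,143),(432-394,153)],3.6,(260,125))
print("pan",tri(a,b).round(4).tolist());print([atz(T,p,.036).round(4)[:2].tolist() for p in a],[atz(S,p,.036).round(4)[:2].tolist() for p in b])
from scipy.spatial.transform import Rotation as Ro
print(Ro.from_quat(bot.read_state()["tool_rot"]).as_matrix().round(3))
```

```text
A [[0.6114, -0.2565, 0.0303], [0.5918, -0.3538, 0.0297]]
  top [[0.6118, -0.257], [0.5923, -0.3544]]
  side [[0.6122, -0.2549], [0.5922, -0.3528]]
B [[0.41, -0.2417, 0.0299], [0.4056, -0.3417, 0.0282]]
  top [[0.4102, -0.2422], [0.4059, -0.3418]]
  side [[0.4101, -0.2404], [0.4054, -0.3416]]
G [[0.556, 0.1531, 0.015], [0.59, -0.1343, 0.0143], [0.5145, -0.1436, 0.0158], [0.4799, 0.1441, 0.0156]]
  top [[0.5563, 0.1534], [0.5906, -0.1347], [0.5151, -0.1441], [0.4805, 0.1443]]
  side [[0.5569, 0.1563], [0.5907, -0.1325], [0.5154, -0.1406], [0.4804, 0.148]]
Br [[0.562, 0.0084, 0.0599], [0.5084, 0.0023, 0.0598]]
  top [[0.5625, 0.0083], [0.509, 0.0021]]
  side [[0.5628, 0.0113], [0.5088, 0.005]]
crate [[0.5458, 0.4177, 0.04], [0.6767, 0.4054, 0.0377], [0.6576, 0.2236, 0.0426], [0.5269, 0.2371, 0.0414]]
[[0.5463, 0.4189], [0.6767, 0.4059], [0.6599, 0.2245], [0.5268, 0.2381]] [[0.547, 0.4233], [0.6778, 0.4077], [0.6597, 0.2316], [0.529, 0.2436]]
pan [[0.3712, 0.4364, 0.0389], [0.4913, 0.4278, 0.0367], [0.484, 0.2505, 0.0376], [0.3525, 0.2609, 0.0416]]
[[0.3696, 0.4375], [0.4906, 0.4281], [0.4848, 0.2507], [0.353, 0.2619]] [[0.3727, 0.4403], [0.4921, 0.4288], [0.4839, 0.2526], [0.3524, 0.2681]]
[[-0.     0.312  0.95 ]
 [-0.001  0.95  -0.312]
 [-1.    -0.001 -0.   ]]
```

```bash
cat > h.py <<'E'
import numpy as np
from scipy.spatial.transform import Rotation as R
from workcell import bot, capture
GC=np.array([.5353,.0052]); GY=np.radians(96.75)
E=np.array([np.cos(GY),np.sin(GY)]); N=np.array([np.sin(GY),-np.cos(GY)])
def rot(jaw):                      # tool down, jaws opening along yaw `jaw` (deg)
    a=np.radians(jaw); x=np.array([0,0,-1.]); y=np.array([np.cos(a),np.sin(a),0])
    return R.from_matrix(np.c_[x,y,np.cross(x,y)]).as_quat()
JG=np.degrees(GY)-90
def g(x,z,y=0): return [*(GC+E*x-N*y),z]   # gauge coordinates -> world
def st(tag=""):
    s=bot.read_state(); d=s["position"][:2]-GC
    print(tag,"t",round(s["time"],2),"p",s["position"].round(4),"gx,gy",(d@E).round(4),(-d@N).round(4),"F",s["wrist_force"].round(1),"w",round(s["grip_width"],4))
E
python3 - <<'E'
from h import *
for p,j in [([.4078,-.2917,.027],-2.5),([.6016,-.3052,.027],-11.4),(g(-.118,.04),JG),(g(.15,.04),JG),([.4248,.344,.03],32.7),([.6018,.321,.03],31.2)]:
    for k in(0,180):
        q=bot.inverse_kinematics(p,rot(j+k)); print(p,k,None if q is None else np.round(q,2))
E
```

```text
[0.4078, -0.2917, 0.027] 0 [-0.14  0.7   0.9   2.08 -0.82  0.76  1.25]
[0.4078, -0.2917, 0.027] 180 [-0.27  0.86  1.13  2.09 -1.03  0.92 -1.72]
[0.6016, -0.3052, 0.027] 0 [ 0.08  0.79  0.52  1.63 -0.48  0.86  0.59]
[0.6016, -0.3052, 0.027] 180 [-0.31  1.26  1.35  1.64 -1.27  1.34 -2.08]
[np.float64(0.5491694129000249), np.float64(-0.1119820779206813), 0.04] 0 [ 0.03  0.55  0.15  1.92 -0.13  0.68  0.38]
[np.float64(0.5491694129000249), np.float64(-0.1119820779206813), 0.04] 180 [-0.72  1.13  1.35  1.94 -1.22  1.22 -1.92]
[np.float64(0.5176693903813243), np.float64(0.15416026854323894), 0.04] 0 [-0.31  0.52 -0.04  1.96  0.03  0.66 -0.25]
[np.float64(0.5176693903813243), np.float64(0.15416026854323894), 0.04] 180 [ 0.16  0.61 -0.63  1.95  0.51  0.75  2.49]
[0.4248, 0.344, 0.03] 0 [-0.56  0.56 -0.21  1.94  0.18  0.66 -0.31]
[0.4248, 0.344, 0.03] 180 [-0.12  0.7  -0.79  1.93  0.68  0.81  2.42]
[0.6018, 0.321, 0.03] 0 [-0.41  0.74 -0.18  1.59  0.16  0.83 -0.1 ]
[0.6018, 0.321, 0.03] 180 [-1.26  1.26  1.35  1.62 -1.27  1.34 -2.31]
```

Run:
```python
from h import *
b=[.4078,-.2917]
bot.move_ptp([*b,.16],rot(-2.5)); st("above")
bot.line_to([*b,.027],v=.25); bot.close(70); st("grip")
bot.line_to([*b,.13],v=.3); st("lift")
bot.move_ptp(g(-.122,.07),rot(JG)); st("pre")
print(bot.line_to(g(-.122,.034),v=.06,until_force=5)); st("down")
z=bot.read_state()["position"][2]
print(bot.line_to(g(-.045,z),v=.06,until_force=15)); st("push")
import cv2
a=capture("top")["img"][130:260,250:430,::-1];s=capture("side")["img"][150:300,270:420,::-1]
a=cv2.resize(a,None,fx=2.5,fy=2.5);s=cv2.resize(s,(325,325));cv2.imwrite("pics/p1.png",cv2.hconcat([a,s]))
```

```text
above t 3.46 p [ 0.4084 -0.291   0.1599] gx,gy -0.2792 0.1608 F [-0.3 -0.2 -0.5] w 0.0854
grip t 4.91 p [ 0.4078 -0.2917  0.027 ] gx,gy -0.2799 0.1616 F [0.6 0.6 0.3] w -0.0001
lift t 5.4 p [ 0.4085 -0.2917  0.1309] gx,gy -0.2799 0.1608 F [ 0.3  0.  -0.1] w -0.0
pre t 6.33 p [ 0.5483 -0.1185  0.0699] gx,gy -0.1244 0.0016 F [-0.  -0.8 -0.2] w -0.0002
False
down t 7.08 p [ 0.5497 -0.1161  0.0339] gx,gy -0.1222 -0.0 F [-0.1  0.8  0. ] w -0.0003
False
push t 8.51 p [ 0.5406 -0.0401  0.034 ] gx,gy -0.0456 0.0 F [ 0.2 -0.3 -0.2] w -0.0002
```

View pics/p1.png

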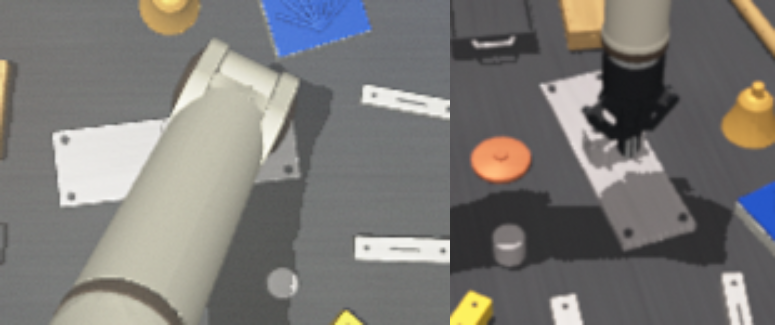

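The grip closed on nothing and the slide hasn't moved. I'll check the TCP's projection against the pictures.

Run:
```python
from h import *
import cv2
def pr(n,p):
    c=capture(n); return cv2.projectPoints(np.array([p],float),np.array(c["rvec"],float),np.array(c["tvec"],float),np.array(c["camera_matrix"]),None)[0].ravel().round(1)
for p in ([.203,.617,.218],[.5406,-.0401,.034],[.4078,-.2917,.028]): print(p,pr("top",p),pr("side",p))
st()
bot.line_to(g(-.06,.13),v=.3); bot.ungrasp()
bot.move_ptp([.4078,-.2917,.10],rot(-2.5))
bot.line_to([.4078,-.2917,.027],v=.2); st("at")
s1=capture("side")["img"][230:350,250:400,::-1]
bot.close(70); st("closed")
s2=capture("side")["img"][230:350,250:400,::-1]
cv2.imwrite("pics/p2.png",cv2.resize(cv2.hconcat([s1,s2]),None,fx=2.6,fy=2.6))
```

```text
[0.203, 0.617, 0.218] [ 97.  306.9] [208.4  70.7]
[0.5406, -0.0401, 0.034] [334.1 189.2] [351.2 224.3]
[0.4078, -0.2917, 0.028] [411.4 229.4] [326.8 308.1]
 t 8.91 p [ 0.5406 -0.0396  0.0339] gx,gy -0.0451 0.0 F [ 0.1 -0.1 -0.2] w 0.0004
at t 11.75 p [ 0.4084 -0.2912  0.0271] gx,gy -0.2794 0.1609 F [ 0.5 -0.6 -0.3] w 0.0857
closed t 12.57 p [ 0.4077 -0.2917  0.0269] gx,gy -0.2799 0.1616 F [ 0.2 -0.6  1. ] w -0.0001
```

View pics/p2.png

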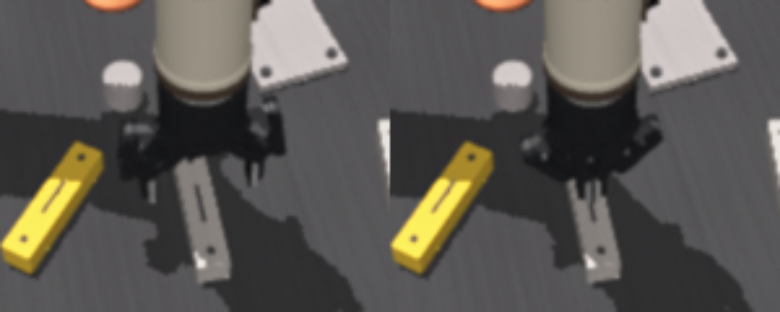

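With the fingers shut, the tips are resting just above the slide's top at about z = 0.03, not the 2 mm expected. The tool seems shorter than stated, so I'll touch the bench to measure it.

Run:
```python
from h import *
bot.line_to([.4078,-.2917,.06],v=.3)
bot.line_to([.5,-.3,.04],v=.3)
print(bot.line_to([.5,-.3,-.02],v=.05,until_force=4)); st("touch")
bot.line_to([.5,-.3,.05],v=.3); bot.ungrasp()
```

```text
True
touch t 14.32 p [ 0.4995 -0.2998 -0.0137] gx,gy -0.2987 0.0714 F [-0.5  0.9  7.4] w -0.0001
```

Shut fingertips touch the bench at a reported TCP z of -0.0137, about 39 mm lower than the tool data implies. I'll use the measured tip height and grip again.

```bash
cat >> h.py <<'E'
ZB=-.0105          # TCP z for gripping a bar on the bench (measured by touch)
ZP=ZB+.012         # same on the gauge plate
E
python3 - <<'E'
from h import *
b=[.4078,-.2917]
bot.move_ptp([*b,.05],rot(-2.5))
print(bot.line_to([*b,ZB],v=.15,until_force=8)); bot.close(70); st("grip")
if bot.read_state()["grip_width"]>.015:
    bot.line_to([*b,.09],v=.3); st("lift")
    bot.move_ptp(g(-.122,.04),rot(JG)); 
    print(bot.line_to(g(-.122,ZP-.008),v=.06,until_force=5)); st("down")
    z=bot.read_state()["position"][2]
    print(bot.line_to(g(-.045,z),v=.07,until_force=15)); st("push")
E
```

```text
False
grip t 17.04 p [ 0.4085 -0.292  -0.0097] gx,gy -0.2803 0.1609 F [0.3 1.1 5.4] w 0.0291
lift t 17.52 p [ 0.4084 -0.2913  0.0906] gx,gy -0.2795 0.1609 F [-0.2 -0.2 -2.7] w 0.0286
True
down t 19.07 p [ 0.549  -0.116   0.0018] gx,gy -0.1219 0.0007 F [-0.8  0.1  3.1] w 0.0288
True
push t 19.73 p [ 0.5447 -0.0774  0.0019] gx,gy -0.0831 0.0004 F [ 0.  -2.5  0.9] w 0.0287
```

Slide B is 29 mm between the jaws. It jammed with its tip about 3 mm before the tunnel mouth, where the flare narrows to 30 mm, so it doesn't fit and goes to the pan.

Run:
```python
from h import *
import cv2
bot.line_to(g(-.10,.005),v=.2); bot.line_to(g(-.10,.12),v=.35)
p=[.4248,.344]
bot.move_ptp([*p,.07],rot(32.7)); st("over pan")
print(bot.line_to([*p,-.014],v=.12,until_force=5)); st("down")
bot.ungrasp(); bot.line_to([*p,.10],v=.35)
a=[.6016,-.3052]
bot.move_ptp([*a,.07],rot(-11.4)); st()
t=capture("top")["img"][140:255,180:262,::-1]
cv2.imwrite("pics/p3.png",cv2.resize(t,None,fx=4,fy=4))
# grip slide A 45 mm behind its centre (right-hand end)
d=np.array([np.cos(np.radians(78.6)),np.sin(np.radians(78.6))]); e=np.array(a)-.045*d
bot.line_to([*e,.05],v=.3)
print(bot.line_to([*e,ZB],v=.2,until_force=8)); bot.close(90); st("grip")
bot.line_to([*e,.09],v=.3); st("lift")
bot.move_ptp(g(-.167,.04),rot(JG))
print(bot.line_to(g(-.167,ZP-.008),v=.06,until_force=4)); st("down")
z=bot.read_state()["position"][2]
print(bot.line_to(g(-.048,z),v=.09,until_force=15)); st("push")
```

```text
over pan t 22.12 p [0.4261 0.3424 0.0701] gx,gy 0.3477 0.0688 F [-0.1  0.2 -0.6] w 0.0288
True
down t 22.74 p [ 0.4242  0.3427 -0.0072] gx,gy 0.3482 0.0707 F [ 0.3 -0.6 -0.9] w 0.0287
 t 26.18 p [ 0.6026 -0.3033  0.0699] gx,gy -0.3142 -0.0306 F [ 0.8 -0.  -0.2] w 0.0854
False
grip t 27.59 p [ 0.5933 -0.3498 -0.0095] gx,gy -0.3593 -0.0158 F [-0.6  1.   6.6] w 0.0226
lift t 28.07 p [ 0.5929 -0.3492  0.0907] gx,gy -0.3587 -0.0155 F [-1.2 -0.1 -4.3] w 0.0226
True
down t 29.51 p [ 0.5546 -0.1611  0.002 ] gx,gy -0.1674 0.0004 F [-0.4  0.1  2.9] w 0.0221
False
push t 30.98 p [ 0.5411 -0.0407  0.0023] gx,gy -0.0463 -0.0003 F [ 1.2 -2.7  5.5] w 0.0224
```

View pics/p3.png

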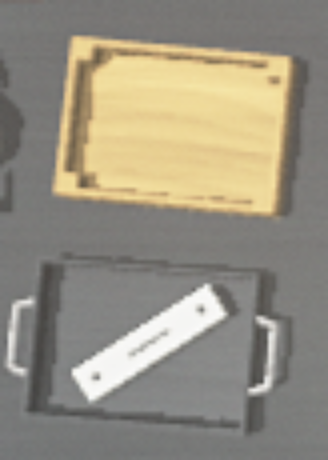

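B lies flat in the pan. A (22.5 mm between the jaws) ran through without stopping, so its leading end should be about 45 mm past the far face. Next I re-grip it there and draw it through.

Run:
```python
from h import *
import cv2
bot.ungrasp(); bot.line_to(g(-.048,.065),v=.3); bot.line_to(g(.047,.065),v=.3)
print(bot.line_to(g(.047,ZP+.0005),v=.15,until_force=8)); bot.close(90); st("regrip")
cv2.imwrite("pics/p4.png",capture("side")["img"][150:300,270:420,::-1])
if bot.read_state()["grip_width"]>.015:
    print(bot.line_to(g(.150,ZP+.0008),v=.1,until_force=25)); st("drawn")
```

```text
False
regrip t 33.59 p [0.5303 0.0522 0.0027] gx,gy 0.0472 -0.0005 F [-1.4  0.2  4.6] w 0.0223
False
drawn t 34.83 p [0.5183 0.1544 0.0028] gx,gy 0.1502 -0.0007 F [ 0.2 -2.   5.8] w 0.0221
```

Run:
```python
from h import *
import cv2
bot.ungrasp(); bot.line_to(g(.150,.045),v=.3); 
cv2.imwrite("pics/p4b.png",capture("side")["img"][150:300,270:420,::-1])
bot.line_to(g(.100,.045),v=.25)
print(bot.line_to(g(.100,ZP+.0005),v=.15,until_force=8)); bot.close(90); st("regrip")
bot.line_to(g(.100,.09),v=.3); st("lift")
p=[.6018,.321]
bot.move_ptp([*p,.075],rot(31.2))
print(bot.line_to([*p,-.013],v=.12,until_force=5)); st("down")
bot.ungrasp(); bot.line_to([*p,.12],v=.3); st("up")
bot.move_ptp([.35,.5,.25],rot(60))
t=capture("top")["img"][90:310,140:500,::-1]
cv2.imwrite("pics/p5.png",cv2.resize(t,None,fx=2.2,fy=2.2)); st()
s=capture("side")["img"][100:350,230:430,::-1]
cv2.imwrite("pics/p6.png",cv2.resize(s,None,fx=2.4,fy=2.4))
```

```text
False
regrip t 37.17 p [0.5242 0.1047 0.0028] gx,gy 0.1001 -0.0006 F [-0.7 -0.5  5.4] w 0.0222
lift t 37.62 p [0.5238 0.1051 0.0907] gx,gy 0.1006 -0.0003 F [ 0.2  0.8 -2.2] w 0.0226
True
down t 39.16 p [ 0.6003  0.32   -0.0041] gx,gy 0.305 -0.1016 F [ 1.4 -0.7  0.3] w 0.0224
up t 40.36 p [0.6021 0.3214 0.1214] gx,gy 0.3061 -0.1035 F [-1.  -0.4 -0.8] w 0.0856
 t 41.67 p [0.3516 0.4984 0.2493] gx,gy 0.5114 0.1244 F [ 0.4 -0.9  0.3] w 0.0855
```

View pics/p5.png

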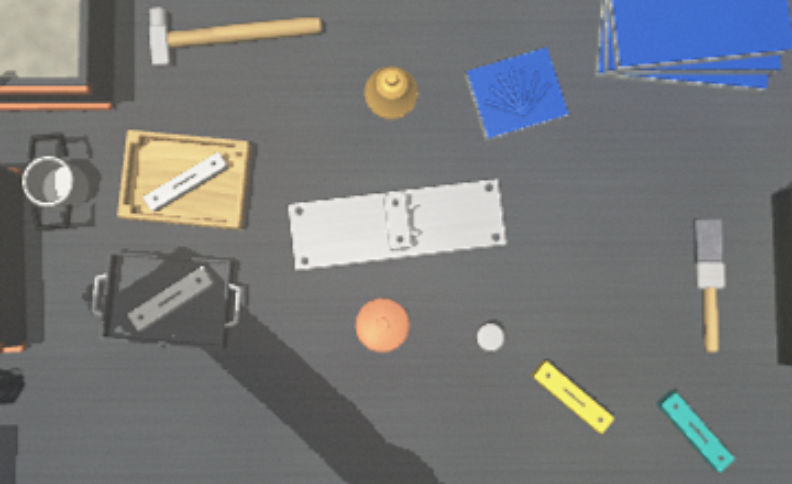

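View pics/p6.png

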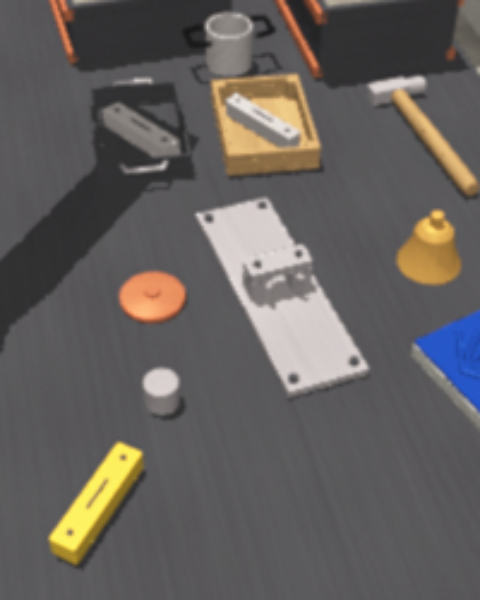

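Both slides lie inside their boxes, away from the walls: A at about (186,181) in the crate and B at (170,297) in the pan. The bystanders look unmoved and the arm is clear, so I'll hand in.

```bash
python3 -c "
from h import *
print(bot.sign_off()); st()"
```

```text
the job is handed in; nothing more can be done
None
the job is handed in; nothing more can be done
```

The job is done and handed in at about 42 s of the 72 s limit. The far slide fitted the gauge and is in the crate; the near one did not and is in the pan.

- **Near slide:** It measured about 29 mm between the jaws. Lying flat on the plate, it jammed in the flare about 3 mm before the tunnel mouth, so I laid it flat in the scrap pan.
- **Far slide:** It measured about 22.5 mm between the jaws and went into the tunnel without stopping. I took it by the end that came out, drew it through, took it again at its middle and laid it flat in the crate.
- **Last checks:** In both final views, each slide lies inside its box away from the walls. The other things look to be where they started. The lowering stopped about 6 mm above bench level in the crate and 3 mm in the pan, which agrees with the floors being 6 and 4 mm thick.
- **What disagreed:**
  - The first two grips closed on nothing, above the slide. A touch on the bench showed the fingertips about 39 mm higher than the tool data gives, so I used the measured height from then on.
  - After the first empty grip, the gripper ran the trial at the gauge with nothing in it and touched nothing.
  - Jaw widths read about 1.5 mm under the stated slide widths.
  - Heights from the cameras read about 2–4 mm high.

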